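Take a photometer reading at the third attenuator click

ROBOT

A 6-joint arm with a two-finger parallel gripper is mounted at the origin on the work surface; the furniture and walls round the work are solid. World frame = base frame: x ahead of the robot, y to its left, z up, the work surface at z = 0. Lengths are in m, angles in rad, forces in N, time in s.
With the tool pointing down it reaches from about 0.35 to 0.925 m from the base axis. Payload 6.4 kg.
Tool frame: the origin (TCP) lies on the centre line of the jaws, within the pads' length; the fingertips stand 14 mm ahead of it and the grasp point (between the pads) lies 5 mm behind it; z points along the fingers, y is the line along which they close (so a half turn about z gives the same grasp; the last joint's range is limited). The gripper opens to 85 mm and grips with 20 to 120 N. Pads are 22 mm wide; open, the fingers measure 114 mm over their backs; the gripper's body (76 mm by 85 mm) begins 54 mm behind the grasp point. The pads swing forward as they close: fully open they stand 13 mm farther back than shut.
Start: joints at [0.986, 0.245, 1.558, -0, 1.339, -0.174], TCP at [0.26, 0.596, 0.245] pointing down, gripper open.
Joint ranges: [-3.13, 3.13], [-1.02, 2.26], [0.13, 2.54], [-0.95, 4.09], [0.21, 2.88], [-2.74, 2.74]. Speed limits (rad/s): [2.57, 2.57, 3.14, 3.14, 3.14, 3.14].

INTERFACE

Orientations are given as a rotation vector (axis times angle).
In Python, from plant import env gives the robot as it stands.
- The arm moves only by the shell command python3 -m pendant 'ROWS' [FORCE]. ROWS is JSON, a list of rows, each an object of numbers: "dx", "dy", "dz": the shift along the world's x, y, z in mm; "rx", "ry", "rz": the turn, a rotation vector about the world's x, y, z in rad; "fingers": the closure in counts, from 0 (fully open) to 255 (shut). A call has 1 to 10 rows; each row shifts and turns the commanded pose from where the row before left it; what a row does not reach is not made up. A row lasts 1/10 s, in which the tool goes at most 50 mm and 8.59 degrees, less where a joint would pass 70% of its speed; a pose out of reach is approached as far as the arm can. A call is refused whole if a number of a shift passes 50 or a number of a turn 0.15, either way. A call with a gripper value outside its range is refused whole. The fingers move at their own pace and stop on an object; FORCE is the grip in N (left out, the last holds). Time passes only in rows, so rows that do not move let the fingers close. It gives the time, the measured TCP pose, the force, the opening and the grip force at its end, in the units of the state.
- env.sense(): the state, without advancing time (a new reading comes with each control period).
- env.read_camera(name): name is "side" or "top" or "wrist"; returns the picture (420x560x3 uint8, red, green, blue); there is no depth.
- env.calibration(name): a dict with "fx", "fy", "cx", "cy" (pixels), "origin" and "rotation" of the camera in the world. Camera axes: x right, y down, z forward; pixel columns grow to the right and rows downward; lengths in m; the calibration is good to about 2 mm. A picture is of the moment at which its call begins: read the wrist's pose just before it. calibration takes no time and is no camera call; for the wrist camera it gives the pose at the moment of the call.
- env.close_job(): hands the job in; it is judged then, once.
The state is a dict: "clock": time; "qpos": joint angles; "joint_velocities": joint speeds; "effort": joint torques, N m; "tcp_pos": TCP position; "orientation": TCP orientation; "ft_force": force on the tool from outside, world axes, zero at the start; "moment": the same for the moment, N m; "gripper_width": finger opening in m; "grip_force": force on a finger pad.
Only numpy, scipy, OpenCV 4.12 (cv2) and the standard library are available. Lean on these libraries where they do the work, as an engineer would, in place of code of your own. Each camera call takes 0.05 s, during which the arm holds its last target. There are 200 camera calls.

TASK

Take a reading of the sample vial that stands in the bench photometer. First push the hood down until it is fully shut, so that the detector never opens to room light; then gently push the attenuator lever from its park stop to the third click, without forcing it and without running past that click (more light would swamp the detector), let it rest there, and then press the large round read key down and let it come up again. Pinch and lift nothing, leave the small key alone, and leave the vial in its well and the other things on the bench where they are.

Things in the scene. Friction and masses are not known exactly. Their poses are not given: they have to be found in the camera images.
- photometer: white bench instrument with a grey band round its foot, fixed, 180 deep (its x) x 300 wide (its y), flat deck 85 mm above the bench. Origin: centre of its underside, on the bench; x points to its back, y to its left, z up. Left half: sample well (centre x +12, y +85 mm) under a hood, dark display in front. Right half: attenuator lever on an aluminium plate at the back, two round keys in front
- hood (a joint): rad: 0 shut, positive open (free edge up), starts 0.5 to 0.8. Grey hood over the well, 85 mm from hinge to free edge, 80 wide, 15 high, flat top; hinge line along the instrument's y at x +55, z 87, y +45 to +125 mm. Stays where it is left; 2 N straight down on its outer face 40 mm in front of the hinge line shuts it against a solid stop, its top then 102 mm above the bench
- hood_top (a point): point on the outer face of the hood, in the middle of its width, 40 mm from the hinge; moves with the hood
- hood_edge (a point): middle of the hood's free upper edge, 85 mm from the hinge; moves with the hood
- attenuator (a joint): lever travel in m along the instrument's +y: 0 at the park stop (right end), where it starts. A ball detent clicks every 14 mm: clicks one to five at 0.014, 0.028, 0.042, 0.056, 0.070 (far stop); park is not counted. About 6 N starts it out of a notch, less and less lifts it to the crest half way (7 mm); from some 9 mm it springs on by itself, ahead of the finger, into the next notch and centres there
- attenuator_top (a point): middle of the top of the lever: an upright black tab, 8 mm thick along its travel, 24 wide across it (instrument x), reaching from 5.5 to 29.5 mm above the deck (top 114.5 mm above the bench), with a 16 mm long skirt at its foot; at instrument x +35, parked at y -118 mm. Six cross lines on the plate behind it mark the notches: a broad one at park, five thin ones
- read_key (a joint): press travel in m of the large round black key (26 mm across, in a grey collar 42 mm across): 0 up, 0.005 fully down, a spring of about 1.5 N at first and 4.5 N at the bottom brings it back. The reading is taken beyond 0.0035
- read_key_top (a point): centre of the top of the large read key when up, at instrument x -61, y -20 mm, 96 mm above the bench; press straight down
- blank_key (a joint): press travel in m of the small round black key (14 mm across), 75 mm to the right of the large one (instrument x -61, y -95 mm): 0 up, 0.005 down; it stores a new blank and must not be pressed
- vial_1: sample vial with a white cap, 28 mm across, 62 mm tall, upright and loose in the well, its top 7 mm above the deck. Origin: centre of its underside
- well_floor (a point): centre of the floor of the well (32 mm across, 55 mm deep), 31 mm above the bench
- vial_2: bystander: vial with a black cap, 28 mm across, 62 mm tall, on the bench left of the photometer. Origin: centre of its underside
- flask_11: bystander: conical glass flask with a blue cap, 69 mm across, 123 mm tall, left of the photometer, the nearer of two. Origin: centre of its underside
- flask_03: bystander: the same kind of flask, farther left. Origin: centre of its underside
- beaker: bystander: glass beaker, 53 mm across, 66 mm tall, right of the photometer. Origin: centre of its underside
- tip_box: bystander: blue box with a white lid, 100 x 66 x 57 mm, right of the photometer. Origin: centre of its underside
- petri_dish: bystander: clear flat dish, 60 mm across, 13 mm high, left of the photometer. Origin: centre of its underside
- marker_1: bystander: felt marker, 130 mm long (its y), 15 mm thick, lying in front of the photometer. Origin: middle of its underside
- cap_1: bystander: blue screw cap, 36 mm across, 22 mm high, to the right. Origin: centre of its underside

How it is judged:
On the way, in this order (a step that is already met when the one before it is completed fails the run):
1. the hood is fully shut (value of joint hood below 0.04 rad), for 0.2 s.
2. with the hood shut, the attenuator lever rests in the third click (value of joint attenuator between 0.039 and 0.045 m and value of joint hood below 0.04 rad), for 0.3 s.
3. the read key is pressed down, hood shut and lever in the third click (all of step 2 and value of joint read_key above 0.0035 m), for 0.05 s.
At the end, for the whole second after the job is handed in: the hood is shut (within 0.04 rad), the attenuator lever rests in its third notch (42 mm from park, within 3 mm), the read key is up again (within 1.5 mm), and the vial stands upright on the floor of its well (within 8 mm) (all of step 2 and value of joint read_key below 0.0015 m and velocity of joint attenuator below 0.01 m/s and distance between vial_1 and well_floor below 0.008 m and angle between vial_1's own z axis and vertical below 0.15 rad); the robot touches nothing.
It fails at once if the lever runs past the third click (beyond 48 mm) (value of joint attenuator above 0.048 m).
It fails at once if the lever leaves park (beyond 7 mm) while the hood is open (value of joint attenuator above 0.007 m and value of joint hood above 0.1 rad).
It fails at once if the lever is forced or squeezed (more than 25 N) (contact force between the fingers and attenuator above 25 N).
It fails at once if a reading is taken with the hood open or the lever not in the third click, or the small key is pressed (value of joint blank_key above 0.002 m or (value of joint read_key above 0.0035 m and not (value of joint attenuator between 0.039 and 0.045 m and value of joint hood below 0.04 rad))).
It fails at once if the sample vial is lifted by more than 10 mm, or another thing on the bench is shifted by more than 20 mm, lifted or knocked over (z of vial_1 in the frame of well_floor above 0.01 m or distance of any of vial_2, flask_11, flask_03, beaker, tip_box, petri_dish, marker_1, cap_1 from where it was at the start of the episode above 0.02 m or angle between any of vial_2, flask_11, flask_03, beaker, tip_box, petri_dish, cap_1's own z axis and vertical above 0.35 rad).
It also fails if it takes over 53 s, if anything falls off the work surface, if the arm or the gripper's body presses on something with over 40 N, if the wrist force passes 120 N, or if a joint passes its speed limit or range.

## Working session

There is one attempt and no reset: what is moved stays moved. The work goes in short steps, Python scripts to look and compute and a shell command to move; the robot and the scene stay as the last step left them, time stands still between calls to the robot, and variables do not carry over. Pictures are saved under pics/ and viewed, at most 10 in all, crops included, and the job is handed in when it is done.

```bash
ls; mkdir -p pics; python3 - <<'E'
from plant import env
import cv2,json
for n in("top","side"):
    im=env.read_camera(n); cv2.imwrite(f"pics/{n}0.png",im[:,:,::-1])
    c=env.calibration(n); print(n,c)
s=env.sense(); print(s["tcp_pos"],s["orientation"],s["ft_force"],s["clock"])
E
```

```text
pics
top {'fx': 435.788892127565, 'fy': 435.788892127565, 'cx': 280.74970824225085, 'cy': 207.22982058873552, 'origin': array([0.27675067, 0.06685047, 1.1164244 ]), 'rotation': array([-2.12227347,  2.12477886, -0.17758101])}
side {'fx': 443.1744400781144, 'fy': 443.1744400781144, 'cx': 279.971712211367, 'cy': 217.13990719870264, 'origin': array([-0.0284831 , -0.86854981,  0.56078331]), 'rotation': array([-1.9254871 ,  0.50967059, -0.30150097])}
[0.25931137 0.5955064  0.24427388] [-6.40662974e-01 -3.07493898e+00  2.63790654e-03] [ 0.51811535 -0.19110209 -0.1325332 ] 0.1
```

View pics/top0.png

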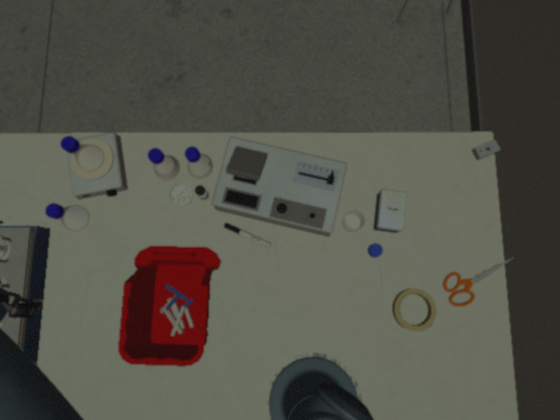

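View pics/side0.png

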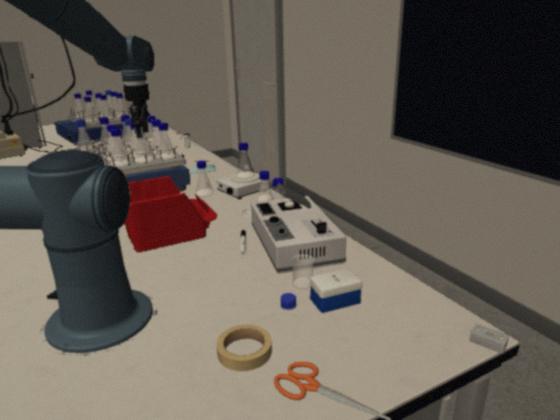

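The top view shows the instrument at cols 213-347, rows 137-235, with the large key near (282,208), the small key near (312,216), the lever near (331,178) and the hood near (247,163). Next I'll locate these precisely.

```bash
cat > h.py <<'E'
import numpy as np,cv2
from scipy.spatial.transform import Rotation as R
from plant import env
def ray(c,px,z):
    Rm=R.from_rotvec(c["rotation"]).as_matrix()
    d=Rm@[(px[0]-c["cx"])/c["fx"],(px[1]-c["cy"])/c["fy"],1]
    o=np.array(c["origin"]); return o+d*(z-o[2])/d[2]
def proj(c,p):
    q=R.from_rotvec(c["rotation"]).as_matrix().T@(np.array(p)-c["origin"])
    return np.array([c["cx"]+c["fx"]*q[0]/q[2],c["cy"]+c["fy"]*q[1]/q[2]])
E
python3 - <<'E'
from h import *
c=env.calibration("top"); im=cv2.imread("pics/top0.png")
g=cv2.cvtColor(im,cv2.COLOR_BGR2GRAY)
m=(g<45).astype(np.uint8); m[:,:210]=0;m[:,350:]=0;m[:135]=0;m[240:]=0
n,l,st,ce=cv2.connectedComponentsWithStats(m)
for i in range(1,n):
    if st[i,4]>8: print(st[i],ce[i].round(1),ray(c,ce[i],.096).round(4))
# white body outline
w=(g>110).astype(np.uint8)
cv2.imwrite("pics/crop.png",cv2.resize(im[125:250,200:360],None,fx=5,fy=5,interpolation=cv2.INTER_CUBIC)*1)
E
```

```text
[300 173  34  11  83] [323.5 177.7] [ 0.5319 -0.0249  0.096 ]
[234 175  22   9  81] [244.5 179.3] [0.5284 0.1652 0.096 ]
[225 190  33  18 380] [241.1 198.6] [0.4812 0.1726 0.096 ]
[277 203  10  11  90] [281.4 207.8] [0.4586 0.0765 0.096 ]
[310 213   5   5  23] [312. 215.] [0.4411 0.0039 0.096 ]
[225 224  14   9  57] [231.6 227.6] [0.4114 0.1941 0.096 ]
```

View pics/crop.png

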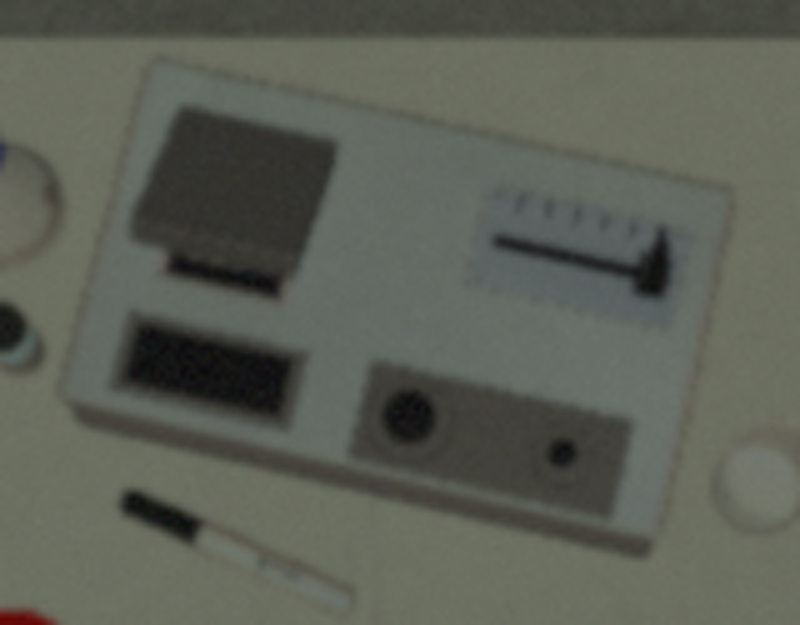

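```bash
cat >> h.py <<'E'
def fit(P,W):
    P=np.array(P,float);W=np.array(W,float)
    A=P-P.mean(0);B=W-W.mean(0)
    th=np.arctan2((A[:,0]*B[:,1]-A[:,1]*B[:,0]).sum(),(A*B).sum())
    M=np.array([[np.cos(th),-np.sin(th)],[np.sin(th),np.cos(th)]])
    t=W.mean(0)-M@P.mean(0); return th,M,t,(W-P@M.T-t)
E
python3 - <<'E'
from h import *
c=env.calibration("top")
P=[(.09,.15),(.09,-.15),(-.09,.15),(-.09,-.15),(-.061,-.02),(-.061,-.095)]
px=[(230,137),(346.6,163),(212.4,205),(330,233),(281.4,207.8),(312,215)]
z=[.085]*4+[.096]*2
W=[ray(c,p,h)[:2] for p,h in zip(px,z)]
th,M,t,r=fit(P,W); print(np.degrees(th),t,(r*1000).round(1))
th2,M2,t2,_=fit(P[4:],W[4:]); print(np.degrees(th2),t2)
for n,p in dict(hoodtop=(.015,.085),lever=(.035,-.118),lever3=(.035,-.076),key=(-.061,-.02)).items(): print(n,(M@p+t).round(4))
print("lever top seen",ray(c,(200+654/5,125+270/5),.1145), 'yaxis',M[:,1])
s=env.sense(); print(R.from_rotvec(s["orientation"]).as_matrix().round(3),s["tcp_pos"])
E
```

```text
-13.437441025501846 [0.52051049 0.081424  ] [[-3.7 -2.5]
 [-1.7  2.4]
 [-0.  -5.4]
 [ 1.4  4.6]
 [ 2.1  0.2]
 [ 2.   0.7]]
-13.559079723973777 [0.5226462  0.08173432]
hoodtop [0.5549 0.1606]
lever [ 0.5271 -0.0415]
lever3 [ 0.5369 -0.0006]
key [0.4565 0.0761]
lever top seen [ 0.52411326 -0.04042582  0.1145    ] yaxis [0.23238353 0.97262423]
[[-0.917  0.399 -0.001]
 [ 0.399  0.917 -0.002]
 [ 0.    -0.002 -1.   ]] [0.25931137 0.5955064  0.24427388]
```

```bash
python3 -m pendant '[{"dz":30,"fingers":255},{"dx":27,"dy":-40,"rz":0.09},{"dx":27,"dy":-40,"rz":0.085},{"dx":27,"dy":-40},{"dx":27,"dy":-40},{"dx":27,"dy":-40},{"dx":27,"dy":-40},{"dx":27,"dy":-40},{"dx":27,"dy":-40},{"dx":27,"dy":-40}]' 40
python3 -m pendant '[{"dx":27,"dy":-38},{"dx":27,"dy":-37},{}]'
python3 - <<'E'
from h import *
s=env.sense();print(s["tcp_pos"],s["clock"],s["ft_force"],s["gripper_width"],R.from_rotvec(s["orientation"]).as_matrix().round(3))
c=env.calibration("wrist");im=env.read_camera("wrist");cv2.imwrite("pics/w1.png",im[:,:,::-1]);np.save("w1.npy",c,allow_pickle=True)
E
```

```text
[0.25931137 0.5955064  0.24427388] 0.1 [ 0.51811535 -0.19110209 -0.1325332 ] 0.08541655072337069 [[-0.917  0.399 -0.001]
 [ 0.399  0.917 -0.002]
 [ 0.    -0.002 -1.   ]]invalid input at $[0]: expected keys dx, dy, dz, rx, ry, rz, fingers
invalid input at $[0]: expected keys dx, dy, dz, rx, ry, rz, fingers
```

View pics/w1.png

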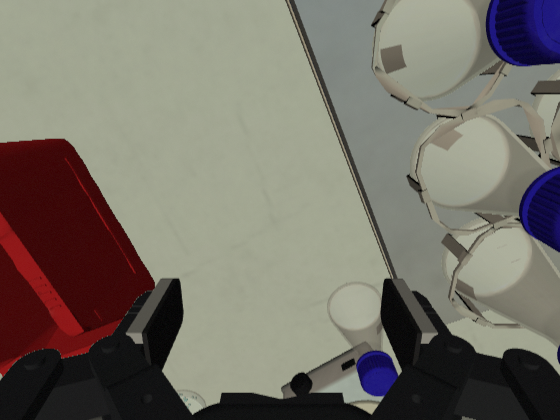

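The move was refused because every row needs all seven keys. The wrist picture shows the start pose: flasks at right, bin at left, and the fingers at the bottom (rows 280+).

```bash
python3 -m pendant '[{"dx":0,"dy":0,"dz":30,"rx":0,"ry":0,"rz":0,"fingers":255},{"dx":27,"dy":-40,"dz":0,"rx":0,"ry":0,"rz":0.09,"fingers":255},{"dx":27,"dy":-40,"dz":0,"rx":0,"ry":0,"rz":0.085,"fingers":255},{"dx":27,"dy":-40,"dz":0,"rx":0,"ry":0,"rz":0,"fingers":255},{"dx":27,"dy":-40,"dz":0,"rx":0,"ry":0,"rz":0,"fingers":255},{"dx":27,"dy":-40,"dz":0,"rx":0,"ry":0,"rz":0,"fingers":255},{"dx":27,"dy":-40,"dz":0,"rx":0,"ry":0,"rz":0,"fingers":255},{"dx":27,"dy":-40,"dz":0,"rx":0,"ry":0,"rz":0,"fingers":255},{"dx":27,"dy":-40,"dz":0,"rx":0,"ry":0,"rz":0,"fingers":255},{"dx":27,"dy":-40,"dz":0,"rx":0,"ry":0,"rz":0,"fingers":255}]' 40 &&
python3 -m pendant '[{"dx":27,"dy":-38,"dz":0,"rx":0,"ry":0,"rz":0,"fingers":255},{"dx":27,"dy":-37,"dz":0,"rx":0,"ry":0,"rz":0,"fingers":255},{"dx":0,"dy":0,"dz":0,"rx":0,"ry":0,"rz":0,"fingers":255},{"dx":0,"dy":0,"dz":0,"rx":0,"ry":0,"rz":0,"fingers":255}]'
python3 - <<'E'
from h import *
s=env.sense();print(s["tcp_pos"],s["clock"],s["ft_force"],s["gripper_width"],R.from_rotvec(s["orientation"]).as_matrix().round(3))
c=env.calibration("wrist");im=env.read_camera("wrist");cv2.imwrite("pics/w2.png",im[:,:,::-1]);np.save("w2.npy",c,allow_pickle=True);print(c)
E
```

```text
clock: 1.15
tcp_pos: [0.5032, 0.2341, 0.2751]
orientation: [-0.37, -3.12, -0.0]
ft_force: [0.5, 0.5, -0.2]
gripper_width: -0.0003
grip_force: 0.0
clock: 1.55
tcp_pos: [0.5567, 0.1601, 0.2748]
orientation: [-0.373, -3.118, -0.0]
ft_force: [-0.5, 1.2, 0.1]
gripper_width: -0.0002
grip_force: 0.0
[0.55672523 0.16007544 0.27476997] 1.55 [-0.4575853   1.19188118  0.12412977] -0.00021676471139799112 [[-0.972  0.236 -0.001]
 [ 0.236  0.972  0.   ]
 [ 0.001 -0.    -1.   ]]
{'fx': 350.5162753239167, 'fy': 350.5162753239167, 'cx': 281.4650509856229, 'cy': 209.03943930058605, 'origin': array([0.47534317, 0.18068586, 0.40427931]), 'rotation': array([2.25569549, 1.7730453 , 0.29417275])}
```

View pics/w2.png

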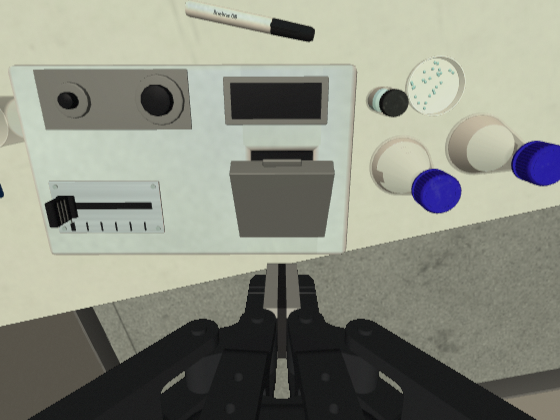

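The wrist view shows the whole deck: corners near (11,66), (355,66), (53,254) and (347,252); large key (157,100), small key (68,101); lever (60,210); hood cols 230-335. The flasks are clear of the path. I'll refine the pose from this view.

```bash
python3 - <<'E'
from h import *
c=np.load("w2.npy",allow_pickle=True).item(); im=cv2.imread("pics/w2.png");g=cv2.cvtColor(im,cv2.COLOR_BGR2GRAY)
m=(g<50).astype(np.uint8); m[:,:30]=0;m[:,345:]=0;m[:70]=0;m[245:]=0
n,l,st,ce=cv2.connectedComponentsWithStats(m); K=[]
for i in range(1,n):
    if st[i,4]>60: print(st[i],ce[i].round(1),ray(c,ce[i],.096).round(4))
    if st[i,4]>200 and st[i,1]<110 and st[i,0]<200: K.append(ce[i])
K.sort(key=lambda a:-a[0]); K=K[:2]
W=[ray(c,k,.096)[:2] for k in K]; P=[(-.061,-.02),(-.061,-.095)]
print(np.linalg.norm(W[0]-W[1]))
th,M,t,_=fit(P,W);print(np.degrees(th),t)
Pc=[(.09,.15),(.09,-.15),(-.09,.15),(-.09,-.15)];px=[(347,252),(53,254),(355,66),(11,66)]
Wc=[ray(c,p,.085)[:2] for p in px]; th3,M3,t3,r=fit(Pc,Wc);print("corners",np.degrees(th3),t3,(r*1000).round(1))
for n_,p in dict(hoodtop=(.015,.085),lever=(.035,-.118),lever3=(.035,-.076),key=(-.061,-.02)).items():
    q=M@p+t; print(n_,q.round(4))
for y in(-.118,-.076): print("lever px",proj(c,[*(M@(.035,y)+t),.1145]))
print("hood edge hinge px", proj(c,[*(M@(.055,.085)+t),.102]))
E
```

```text
[ 230   83   91   36 3178] [275.6 100.2] [0.4824 0.174  0.096 ]
[141  85  33  31 797] [156.7  99.9] [0.4585 0.077  0.096 ]
[ 58  92  21  17 275] [ 67.7 100.2] [0.4411 0.0043 0.096 ]
[251 151  62   9 515] [281.3 154.7] [0.5282 0.1678 0.096 ]
[  45  196  107   31 1121] [ 81.8 208.1] [ 0.5328 -0.0239  0.096 ]
0.07476497244924275
-13.452598741316574 [0.52254318 0.08239569]
corners -13.404102966879032 [0.52220863 0.08444505] [[-3.6 -1.2]
 [-1.8  2.9]
 [ 2.2 -5.6]
 [ 3.2  3.9]]
hoodtop [0.5569 0.1616]
lever [ 0.5291 -0.0405]
lever3 [5.389e-01 3.000e-04]
key [0.4586 0.0771]
lever px [ 51.12116387 215.30491561]
lever px [ 98.9111378  215.13610313]
hood edge hinge px [282.23200323 230.20239633]
```

```bash
python3 -m pendant '[{"dx":0,"dy":1,"dz":-40,"rx":0,"ry":0,"rz":0,"fingers":255},{"dx":0,"dy":0,"dz":-40,"rx":0,"ry":0,"rz":0,"fingers":255},{"dx":0,"dy":0,"dz":-30,"rx":0,"ry":0,"rz":0,"fingers":255},{"dx":0,"dy":0,"dz":-10,"rx":0,"ry":0,"rz":0,"fingers":255},{"dx":0,"dy":0,"dz":-8,"rx":0,"ry":0,"rz":0,"fingers":255},{"dx":0,"dy":0,"dz":-8,"rx":0,"ry":0,"rz":0,"fingers":255},{"dx":0,"dy":0,"dz":-8,"rx":0,"ry":0,"rz":0,"fingers":255},{"dx":0,"dy":0,"dz":-8,"rx":0,"ry":0,"rz":0,"fingers":255},{"dx":0,"dy":0,"dz":-4,"rx":0,"ry":0,"rz":0,"fingers":255},{"dx":0,"dy":0,"dz":0,"rx":0,"ry":0,"rz":0,"fingers":255}]'
python3 -m pendant '[{"dx":0,"dy":0,"dz":-2,"rx":0,"ry":0,"rz":0,"fingers":255},{"dx":0,"dy":0,"dz":-1,"rx":0,"ry":0,"rz":0,"fingers":255},{"dx":0,"dy":0,"dz":0,"rx":0,"ry":0,"rz":0,"fingers":255}]'
```

```text
clock: 2.6
tcp_pos: [0.5563, 0.1618, 0.1186]
orientation: [-0.37, -3.119, 0.0]
ft_force: [0.3, -0.9, 0.3]
gripper_width: 0.0001
grip_force: 0.0
clock: 2.9
tcp_pos: [0.5566, 0.1619, 0.1163]
orientation: [0.37, 3.12, -0.0]
ft_force: [-0.0, -0.9, -0.7]
gripper_width: -0.0
grip_force: 0.0
```

```bash
python3 -m pendant '[{"dx":0,"dy":0,"dz":-1,"rx":0,"ry":0,"rz":0,"fingers":255},{"dx":0,"dy":0,"dz":0,"rx":0,"ry":0,"rz":0,"fingers":255}]'
python3 -m pendant '[{"dx":0,"dy":0,"dz":-1,"rx":0,"ry":0,"rz":0,"fingers":255},{"dx":0,"dy":0,"dz":0,"rx":0,"ry":0,"rz":0,"fingers":255},{"dx":0,"dy":0,"dz":0,"rx":0,"ry":0,"rz":0,"fingers":255}]'
```

```text
clock: 3.1
tcp_pos: [0.5568, 0.1619, 0.1157]
orientation: [0.369, 3.119, 0.0]
ft_force: [-1.7, 0.1, 2.8]
gripper_width: -0.0
grip_force: 1.3
clock: 3.4
tcp_pos: [0.5568, 0.1619, 0.1156]
orientation: [0.369, 3.12, -0.0]
ft_force: [-4.1, -0.5, 8.7]
gripper_width: -0.0003
grip_force: 4.2
```

```bash
python3 -m pendant '[{"dx":0,"dy":0,"dz":40,"rx":0,"ry":0,"rz":0,"fingers":255},{"dx":0,"dy":0,"dz":40,"rx":0,"ry":0,"rz":0,"fingers":255},{"dx":-7,"dy":-46,"dz":0,"rx":0,"ry":0,"rz":0,"fingers":255},{"dx":-7,"dy":-46,"dz":0,"rx":0,"ry":0,"rz":0,"fingers":255},{"dx":-7,"dy":-46,"dz":0,"rx":0,"ry":0,"rz":0,"fingers":255},{"dx":-7,"dy":-46,"dz":0,"rx":0,"ry":0,"rz":0,"fingers":255},{"dx":-6,"dy":-47,"dz":0,"rx":0,"ry":0,"rz":0,"fingers":255},{"dx":0,"dy":0,"dz":0,"rx":0,"ry":0,"rz":0,"fingers":255},{"dx":0,"dy":0,"dz":0,"rx":0,"ry":0,"rz":0,"fingers":255}]'
python3 - <<'E'
from h import *
s=env.sense();c=env.calibration("wrist");im=env.read_camera("wrist");cv2.imwrite("pics/w3.png",im[:,:,::-1]);np.save("w3.npy",c,allow_pickle=True)
M=R.from_euler("z",-13.45,degrees=True).as_matrix()[:2,:2];t=np.array([.5225,.0824])
for p in[(.035,-.122,.1145),(.023,-.122,.1145),(.035,-.114,.1145),(.055,.125,.102),(-.03,.125,.102),(-.03,.045,.102)]: print(p,proj(c,[*(M@p[:2]+t),p[2]]).round(1))
print("tip px",proj(c,s["tcp_pos"]-np.array([0,0,.014])),s["ft_force"])
E
```

```text
clock: 4.3
tcp_pos: [0.5224, -0.07, 0.1942]
orientation: [0.373, 3.119, 0.0]
ft_force: [0.5, -0.4, 0.7]
gripper_width: -0.0003
grip_force: 0.0
(0.035, -0.122, 0.1145) [321.  226.9]
(0.023, -0.122, 0.1145) [321.6 209.2]
(0.035, -0.114, 0.1145) [333.4 226.8]
(0.055, 0.125, 0.102) [674.3 245.6]
(-0.03, 0.125, 0.102) [723.9 119.4]
(-0.03, 0.045, 0.102) [593.7 120. ]
tip px [279.60140284 280.38442758] [ 0.4882392  -0.36828835  0.70098132]
```

View pics/w3.png

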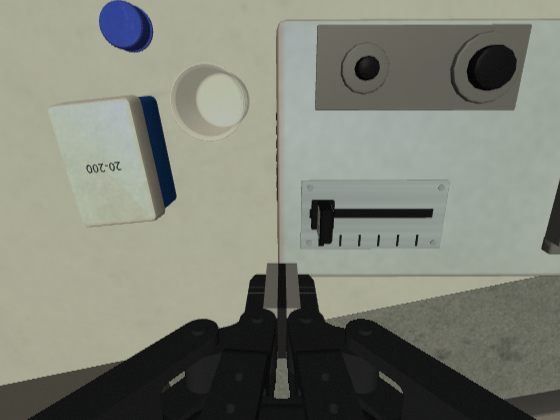

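The lever sits where predicted (top about cols 317-333, rows 205-243), and the fingertip is right of it at (281,280). I'll lower beside it and feel for contact.

```bash
python3 -m pendant '[{"dx":0,"dy":0,"dz":-30,"rx":0,"ry":0,"rz":0,"fingers":255},{"dx":0,"dy":0,"dz":-30,"rx":0,"ry":0,"rz":0,"fingers":255},{"dx":0,"dy":0,"dz":-15,"rx":0,"ry":0,"rz":0,"fingers":255},{"dx":0,"dy":0,"dz":-8,"rx":0,"ry":0,"rz":0,"fingers":255},{"dx":0.7,"dy":2.9,"dz":0,"rx":0,"ry":0,"rz":0,"fingers":255},{"dx":0.7,"dy":2.9,"dz":0,"rx":0,"ry":0,"rz":0,"fingers":255},{"dx":0,"dy":0,"dz":0,"rx":0,"ry":0,"rz":0,"fingers":255}]'
python3 -m pendant '[{"dx":0.5,"dy":1.9,"dz":0,"rx":0,"ry":0,"rz":0,"fingers":255},{"dx":0.5,"dy":1.9,"dz":0,"rx":0,"ry":0,"rz":0,"fingers":255},{"dx":0,"dy":0,"dz":0,"rx":0,"ry":0,"rz":0,"fingers":255}]'
python3 - <<'E'
from h import *
s=env.sense();c=env.calibration("wrist");im=env.read_camera("wrist");cv2.imwrite("pics/w4.png",im[100:380,140:500,::-1].repeat(2,0).repeat(2,1))
M=R.from_euler("z",-13.45,degrees=True).as_matrix()[:2,:2];t=np.array([.5225,.0824])
print(M.T@(s["tcp_pos"][:2]-t),s["tcp_pos"],s["ft_force"])
E
```

```text
clock: 5.05
tcp_pos: [0.5251, -0.0631, 0.1127]
orientation: [0.368, 3.117, -0.001]
ft_force: [0.2, -0.7, -0.3]
gripper_width: 0.0002
grip_force: 0.0
clock: 5.35
tcp_pos: [0.5252, -0.0593, 0.1116]
orientation: [0.369, 3.119, -0.0]
ft_force: [-0.6, 1.2, -0.0]
gripper_width: 0.0001
grip_force: 0.0
[ 0.0355735  -0.13723405] [ 0.52517765 -0.05934445  0.11163665] [-0.62706082  1.17148716 -0.02787811]
```

View pics/w4.png

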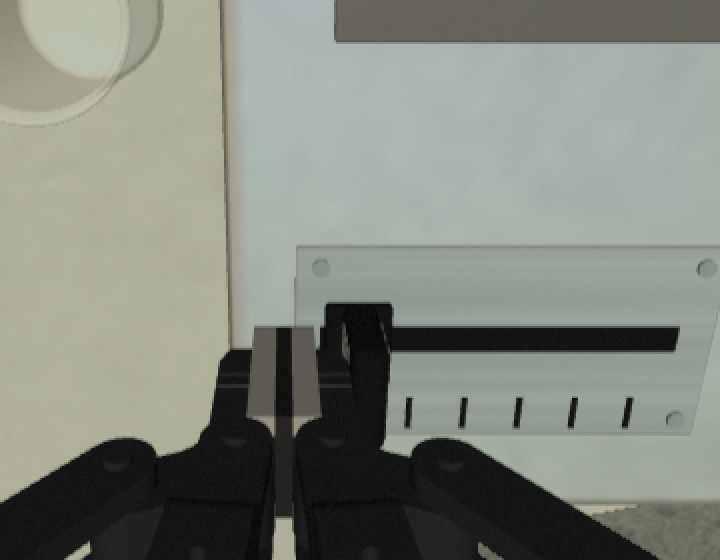

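The fingers' dark back (right edge about col 355 in the crop) is almost at the tab (cols 345-388). Continuing in 1 mm steps.

```bash
cat > st.py <<'E'
from h import *
s=env.sense();M=R.from_euler("z",-13.45,degrees=True).as_matrix()[:2,:2];t=np.array([.5225,.0824])
print("   inst mm",(1000*(M.T@(s["tcp_pos"][:2]-t))).round(2),"F",(M.T@s["ft_force"][:2]).round(2))
E
python3 -m pendant '[{"dx":0.2,"dy":1,"dz":0,"rx":0,"ry":0,"rz":0,"fingers":255},{"dx":0,"dy":0,"dz":0,"rx":0,"ry":0,"rz":0,"fingers":255}]' >/dev/null; python3 st.py
python3 -m pendant '[{"dx":0.3,"dy":1,"dz":0,"rx":0,"ry":0,"rz":0,"fingers":255},{"dx":0,"dy":0,"dz":0,"rx":0,"ry":0,"rz":0,"fingers":255}]' >/dev/null; python3 st.py
python3 -m pendant '[{"dx":0.2,"dy":1,"dz":0,"rx":0,"ry":0,"rz":0,"fingers":255},{"dx":0,"dy":0,"dz":0,"rx":0,"ry":0,"rz":0,"fingers":255}]' >/dev/null; python3 st.py
```

```text
inst mm [  35.49 -136.71] F [-0.67 -2.28]
   inst mm [  35.51 -136.06] F [-0.73 -5.54]
   inst mm [  35.48 -135.02] F [-1.49 -4.38]
```

```bash

python3 -m pendant '[{"dx":0.23,"dy":0.97,"dz":0,"rx":0,"ry":0,"rz":0,"fingers":255},{"dx":0.23,"dy":0.97,"dz":0,"rx":0,"ry":0,"rz":0,"fingers":255},{"dx":0.23,"dy":0.97,"dz":0,"rx":0,"ry":0,"rz":0,"fingers":255},{"dx":0,"dy":0,"dz":0,"rx":0,"ry":0,"rz":0,"fingers":255}]' >/dev/null; python3 st.py
python3 -m pendant '[{"dx":0.23,"dy":0.97,"dz":0,"rx":0,"ry":0,"rz":0,"fingers":255},{"dx":0.23,"dy":0.97,"dz":0,"rx":0,"ry":0,"rz":0,"fingers":255},{"dx":0,"dy":0,"dz":0,"rx":0,"ry":0,"rz":0,"fingers":255}]' >/dev/null; python3 st.py
python3 -m pendant '[{"dx":0.23,"dy":0.97,"dz":0,"rx":0,"ry":0,"rz":0,"fingers":255},{"dx":0.23,"dy":0.97,"dz":0,"rx":0,"ry":0,"rz":0,"fingers":255},{"dx":0,"dy":0,"dz":0,"rx":0,"ry":0,"rz":0,"fingers":255}]' >/dev/null; python3 st.py
python3 - <<'E'
from h import *
im=env.read_camera("wrist");cv2.imwrite("pics/w5.png",im[200:360,220:460,::-1].repeat(3,0).repeat(3,1))
E
```

```text
inst mm [  35.46 -130.99] F [-0.35 -0.75]
   inst mm [  35.24 -128.82] F [0.14 0.29]
   inst mm [  35.21 -127.04] F [ 0.45 -0.52]
```

View pics/w5.png

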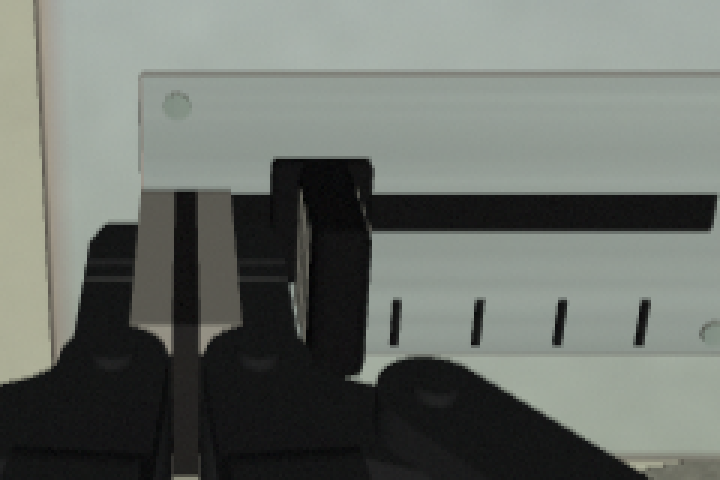

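The lever sprang ahead into click one: four lines remain visible, with a gap between the finger (col 292) and the tab (col 297). On to click two.

```bash

python3 -m pendant '[{"dx":0.23,"dy":0.97,"dz":0,"rx":0,"ry":0,"rz":0,"fingers":255},{"dx":0.23,"dy":0.97,"dz":0,"rx":0,"ry":0,"rz":0,"fingers":255},{"dx":0.23,"dy":0.97,"dz":0,"rx":0,"ry":0,"rz":0,"fingers":255},{"dx":0,"dy":0,"dz":0,"rx":0,"ry":0,"rz":0,"fingers":255}]' >/dev/null; python3 st.py
python3 -m pendant '[{"dx":0.23,"dy":0.97,"dz":0,"rx":0,"ry":0,"rz":0,"fingers":255},{"dx":0,"dy":0,"dz":0,"rx":0,"ry":0,"rz":0,"fingers":255}]' >/dev/null; python3 st.py
python3 -m pendant '[{"dx":0.23,"dy":0.97,"dz":0,"rx":0,"ry":0,"rz":0,"fingers":255},{"dx":0,"dy":0,"dz":0,"rx":0,"ry":0,"rz":0,"fingers":255}]' >/dev/null; python3 st.py
python3 -m pendant '[{"dx":0.23,"dy":0.97,"dz":0,"rx":0,"ry":0,"rz":0,"fingers":255},{"dx":0,"dy":0,"dz":0,"rx":0,"ry":0,"rz":0,"fingers":255}]' >/dev/null; python3 st.py
python3 -m pendant '[{"dx":0.23,"dy":0.97,"dz":0,"rx":0,"ry":0,"rz":0,"fingers":255},{"dx":0.23,"dy":0.97,"dz":0,"rx":0,"ry":0,"rz":0,"fingers":255},{"dx":0.23,"dy":0.97,"dz":0,"rx":0,"ry":0,"rz":0,"fingers":255},{"dx":0,"dy":0,"dz":0,"rx":0,"ry":0,"rz":0,"fingers":255}]' >/dev/null; python3 st.py
python3 -m pendant '[{"dx":0.23,"dy":0.97,"dz":0,"rx":0,"ry":0,"rz":0,"fingers":255},{"dx":0.23,"dy":0.97,"dz":0,"rx":0,"ry":0,"rz":0,"fingers":255},{"dx":0.23,"dy":0.97,"dz":0,"rx":0,"ry":0,"rz":0,"fingers":255},{"dx":0,"dy":0,"dz":0,"rx":0,"ry":0,"rz":0,"fingers":255}]' >/dev/null; python3 st.py
python3 -m pendant '[{"dx":0.23,"dy":0.97,"dz":0,"rx":0,"ry":0,"rz":0,"fingers":255},{"dx":0,"dy":0,"dz":0,"rx":0,"ry":0,"rz":0,"fingers":255}]' >/dev/null; python3 st.py
```

```text
inst mm [  35.37 -124.25] F [-0.16 -0.77]
   inst mm [  35.36 -123.3 ] F [-0.55  0.21]
   inst mm [  35.41 -122.66] F [ 0.1  -2.55]
   inst mm [  35.39 -122.04] F [-0.24 -5.09]
   inst mm [  35.37 -118.59] F [-0.49 -2.89]
   inst mm [  35.33 -114.76] F [-0.33 -0.41]
   inst mm [  35.28 -114.  ] F [0.   0.76]
```

Contact came at -123, as expected, and the force then fell away at -114, so the lever is in click two. Now click three, taken carefully.

```bash

python3 -m pendant '[{"dx":0.23,"dy":0.97,"dz":0,"rx":0,"ry":0,"rz":0,"fingers":255},{"dx":0.23,"dy":0.97,"dz":0,"rx":0,"ry":0,"rz":0,"fingers":255},{"dx":0.23,"dy":0.97,"dz":0,"rx":0,"ry":0,"rz":0,"fingers":255},{"dx":0.23,"dy":0.97,"dz":0,"rx":0,"ry":0,"rz":0,"fingers":255},{"dx":0,"dy":0,"dz":0,"rx":0,"ry":0,"rz":0,"fingers":255}]' >/dev/null; python3 st.py
python3 -m pendant '[{"dx":0.23,"dy":0.97,"dz":0,"rx":0,"ry":0,"rz":0,"fingers":255},{"dx":0.23,"dy":0.97,"dz":0,"rx":0,"ry":0,"rz":0,"fingers":255},{"dx":0,"dy":0,"dz":0,"rx":0,"ry":0,"rz":0,"fingers":255}]' >/dev/null; python3 st.py
python3 -m pendant '[{"dx":0.23,"dy":0.97,"dz":0,"rx":0,"ry":0,"rz":0,"fingers":255},{"dx":0.23,"dy":0.97,"dz":0,"rx":0,"ry":0,"rz":0,"fingers":255},{"dx":0.23,"dy":0.97,"dz":0,"rx":0,"ry":0,"rz":0,"fingers":255},{"dx":0,"dy":0,"dz":0,"rx":0,"ry":0,"rz":0,"fingers":255}]' >/dev/null; python3 st.py
python3 -m pendant '[{"dx":0.23,"dy":0.97,"dz":0,"rx":0,"ry":0,"rz":0,"fingers":255},{"dx":0.23,"dy":0.97,"dz":0,"rx":0,"ry":0,"rz":0,"fingers":255},{"dx":0,"dy":0,"dz":0,"rx":0,"ry":0,"rz":0,"fingers":255}]' >/dev/null; python3 st.py
python3 -m pendant '[{"dx":0.23,"dy":0.97,"dz":0,"rx":0,"ry":0,"rz":0,"fingers":255},{"dx":0.23,"dy":0.97,"dz":0,"rx":0,"ry":0,"rz":0,"fingers":255},{"dx":0,"dy":0,"dz":0,"rx":0,"ry":0,"rz":0,"fingers":255}]' >/dev/null; python3 st.py
python3 -m pendant '[{"dx":0.23,"dy":0.97,"dz":0,"rx":0,"ry":0,"rz":0,"fingers":255},{"dx":0,"dy":0,"dz":0,"rx":0,"ry":0,"rz":0,"fingers":255}]' >/dev/null; python3 st.py
```

```text
inst mm [  35.31 -110.26] F [0.2  0.27]
   inst mm [  35.34 -108.66] F [-0.35 -2.  ]
   inst mm [  35.36 -105.81] F [ 0.17 -3.3 ]
   inst mm [  35.34 -102.98] F [ 0.66 -0.86]
   inst mm [  35.27 -100.88] F [0.72 0.49]
   inst mm [  35.24 -100.08] F [-0.08  0.34]
```

```bash
python3 - <<'E'
from h import *
im=env.read_camera("wrist");cv2.imwrite("pics/w6.png",im[200:360,180:420,::-1].repeat(3,0).repeat(3,1))
E
```

```text
(no output)
```

View pics/w6.png

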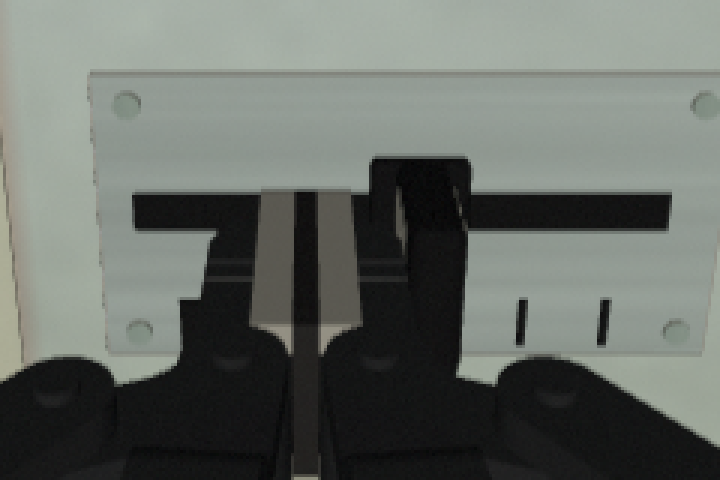

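Two lines remain, but the tab-to-line gap (101 px, against 73 px when seated in click one) says the lever is about 5 mm short, still touching the finger just past the crest. I'll nudge it further.

```bash

python3 -m pendant '[{"dx":0.23,"dy":0.97,"dz":0,"rx":0,"ry":0,"rz":0,"fingers":255},{"dx":0,"dy":0,"dz":0,"rx":0,"ry":0,"rz":0,"fingers":255},{"dx":0,"dy":0,"dz":0,"rx":0,"ry":0,"rz":0,"fingers":255}]' >/dev/null; python3 st.py
cat > lv.py <<'E'
from h import *
im=env.read_camera("wrist");g=cv2.cvtColor(im,cv2.COLOR_RGB2GRAY)
for r in (258,308): # skirt row, line row
    x=np.flatnonzero(np.diff((g[r,180:430]<60).astype(int)));print("row",r,"edges",x*3)
E
python3 lv.py
```

```text
inst mm [ 35.29 -99.35] F [ 0.16 -0.1 ]
row 258 edges [390 492]
row 308 edges [174 246 291 315 360 411 426 486 510 519 591 600]
```

It's seated: the gap to the next line is now 74 px, matching click one, and it's clear of the finger. Next I'll back off, lift and go over the read key.

```bash

python3 -m pendant '[{"dx":-0.7,"dy":-2.9,"dz":0,"rx":0,"ry":0,"rz":0,"fingers":255},{"dx":0,"dy":0,"dz":25,"rx":0,"ry":0,"rz":0,"fingers":255},{"dx":0,"dy":0,"dz":25,"rx":0,"ry":0,"rz":0,"fingers":255},{"dx":-25,"dy":34,"dz":0,"rx":0,"ry":0,"rz":0,"fingers":255},{"dx":-25,"dy":34,"dz":0,"rx":0,"ry":0,"rz":0,"fingers":255},{"dx":-25,"dy":34,"dz":0,"rx":0,"ry":0,"rz":0,"fingers":255},{"dx":0,"dy":0,"dz":0,"rx":0,"ry":0,"rz":0,"fingers":255},{"dx":0,"dy":0,"dz":0,"rx":0,"ry":0,"rz":0,"fingers":255}]'; python3 st.py
python3 - <<'E'
from h import *
im=env.read_camera("wrist");cv2.imwrite("pics/w7.png",im[:,:,::-1])
E
```

```text
clock: 12.25
tcp_pos: [0.4579, 0.0769, 0.1615]
orientation: [0.367, 3.119, -0.0]
ft_force: [0.4, -0.4, -0.7]
gripper_width: -0.0
grip_force: 0.0
   inst mm [-61.55 -20.4 ] F [ 0.47 -0.25]
```

View pics/w7.png

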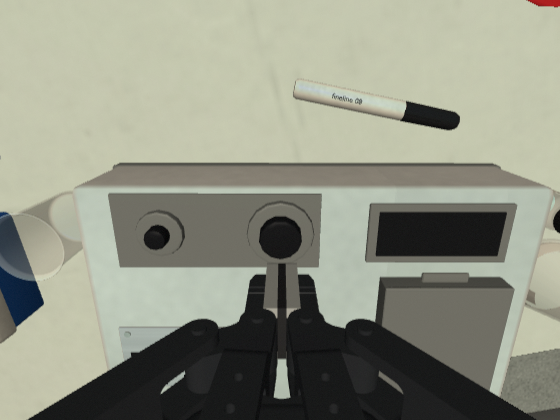

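The finger is in line with the large key (280,237), and the hood lies flat at right. Pressing now.

```bash

python3 -m pendant '[{"dx":0,"dy":0,"dz":-25,"rx":0,"ry":0,"rz":0,"fingers":255},{"dx":0,"dy":0,"dz":-15,"rx":0,"ry":0,"rz":0,"fingers":255},{"dx":0,"dy":0,"dz":-6,"rx":0,"ry":0,"rz":0,"fingers":255},{"dx":0,"dy":0,"dz":-5,"rx":0,"ry":0,"rz":0,"fingers":255},{"dx":0,"dy":0,"dz":-2,"rx":0,"ry":0,"rz":0,"fingers":255},{"dx":0,"dy":0,"dz":-2,"rx":0,"ry":0,"rz":0,"fingers":255},{"dx":0,"dy":0,"dz":0,"rx":0,"ry":0,"rz":0,"fingers":255},{"dx":0,"dy":0,"dz":0,"rx":0,"ry":0,"rz":0,"fingers":255}]'
python3 -m pendant '[{"dx":0,"dy":0,"dz":-1,"rx":0,"ry":0,"rz":0,"fingers":255},{"dx":0,"dy":0,"dz":0,"rx":0,"ry":0,"rz":0,"fingers":255}]'|grep -E 'tcp|ft'
python3 -m pendant '[{"dx":0,"dy":0,"dz":-1,"rx":0,"ry":0,"rz":0,"fingers":255},{"dx":0,"dy":0,"dz":0,"rx":0,"ry":0,"rz":0,"fingers":255}]'|grep -E 'tcp|ft'
```

```text
clock: 13.1
tcp_pos: [0.4586, 0.0758, 0.1088]
orientation: [-0.369, -3.119, 0.003]
ft_force: [-10.3, -3.8, 16.6]
gripper_width: -0.0001
grip_force: 8.3
tcp_pos: [0.4587, 0.0759, 0.1086]
ft_force: [-13.2, -3.7, 24.2]
tcp_pos: [0.4588, 0.0759, 0.1085]
ft_force: [-17.9, -3.1, 30.6]
```

It stopped solidly only about 1 mm down: the 14 x 22 mm tip face (13.1 mm half-diagonal) catches the collar. I'll lift and tilt the tool 20° so that only the narrow leading edge enters.

```bash

python3 -m pendant '[{"dx":0,"dy":0,"dz":20,"rx":0,"ry":0,"rz":0,"fingers":255},{"dx":0,"dy":0,"dz":15,"rx":-0.027,"ry":-0.1135,"rz":0,"fingers":255},{"dx":0,"dy":0,"dz":0,"rx":-0.027,"ry":-0.1135,"rz":0,"fingers":255},{"dx":0,"dy":0,"dz":0,"rx":-0.027,"ry":-0.1135,"rz":0,"fingers":255},{"dx":0,"dy":0,"dz":0,"rx":0,"ry":0,"rz":0,"fingers":255},{"dx":0,"dy":0,"dz":0,"rx":0,"ry":0,"rz":0,"fingers":255}]'; python3 st.py
python3 - <<'E'
from h import *
print(R.from_rotvec(env.sense()["orientation"]).as_matrix().round(3))
im=env.read_camera("wrist");cv2.imwrite("pics/w8.png",im[120:400,100:460,::-1].repeat(2,0).repeat(2,1))
E
```

```text
clock: 14.1
tcp_pos: [0.4585, 0.0766, 0.14]
orientation: [0.329, 2.774, -0.056]
ft_force: [0.5, -0.1, 0.2]
gripper_width: -0.0
grip_force: 0.0
   inst mm [-60.92 -20.54] F [0.54 0.05]
[[-0.913  0.233  0.333]
 [ 0.22   0.972 -0.079]
 [-0.343  0.001 -0.939]]
```

View pics/w8.png

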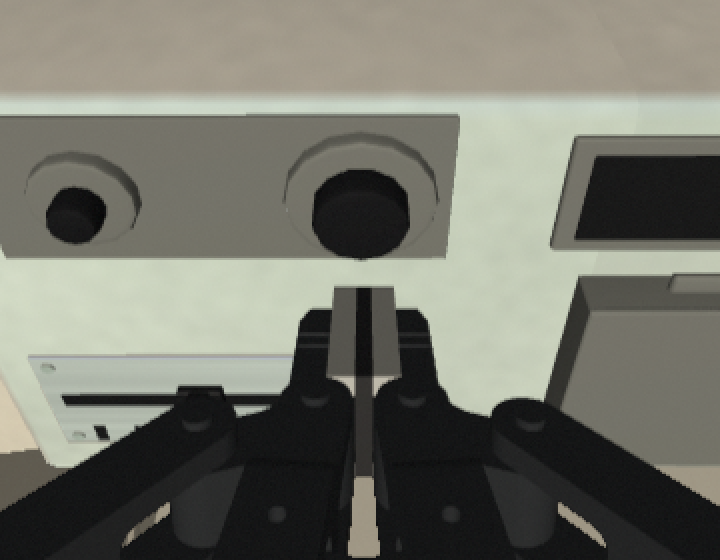

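In this view the key stands well proud of its collar, and the lever is in place mid-plate. I'll press with the tilted tip in fine steps and log force against height.

```bash

python3 -m pendant '[{"dx":0,"dy":0,"dz":-15,"rx":0,"ry":0,"rz":0,"fingers":255},{"dx":0,"dy":0,"dz":-8,"rx":0,"ry":0,"rz":0,"fingers":255},{"dx":0,"dy":0,"dz":0,"rx":0,"ry":0,"rz":0,"fingers":255}]'|grep -E 'tcp|ft'
for i in 1; do python3 -m pendant '[{"dx":0,"dy":0,"dz":-1,"rx":0,"ry":0,"rz":0,"fingers":255},{"dx":0,"dy":0,"dz":-1,"rx":0,"ry":0,"rz":0,"fingers":255},{"dx":0,"dy":0,"dz":0,"rx":0,"ry":0,"rz":0,"fingers":255}]'|grep -E 'tcp|ft'; done
python3 -m pendant '[{"dx":0,"dy":0,"dz":-1,"rx":0,"ry":0,"rz":0,"fingers":255},{"dx":0,"dy":0,"dz":-1,"rx":0,"ry":0,"rz":0,"fingers":255},{"dx":0,"dy":0,"dz":0,"rx":0,"ry":0,"rz":0,"fingers":255}]'|grep -E 'tcp|ft'
python3 -m pendant '[{"dx":0,"dy":0,"dz":-1,"rx":0,"ry":0,"rz":0,"fingers":255},{"dx":0,"dy":0,"dz":0,"rx":0,"ry":0,"rz":0,"fingers":255}]'|grep -E 'tcp|ft'
python3 -m pendant '[{"dx":0,"dy":0,"dz":-1,"rx":0,"ry":0,"rz":0,"fingers":255},{"dx":0,"dy":0,"dz":0,"rx":0,"ry":0,"rz":0,"fingers":255}]'|grep -E 'tcp|ft'
```

```text
tcp_pos: [0.4583, 0.0763, 0.1156]
ft_force: [-1.4, 0.3, 2.3]
tcp_pos: [0.4585, 0.0765, 0.1148]
ft_force: [0.4, -0.9, 1.0]
tcp_pos: [0.4585, 0.0765, 0.1128]
ft_force: [-0.2, -1.7, 3.5]
tcp_pos: [0.4585, 0.0765, 0.1117]
ft_force: [0.6, -1.9, 3.0]
tcp_pos: [0.4585, 0.0765, 0.1107]
ft_force: [-0.9, -1.6, 4.2]
```

```bash

python3 -m pendant '[{"dx":0,"dy":0,"dz":-1,"rx":0,"ry":0,"rz":0,"fingers":255},{"dx":0,"dy":0,"dz":0,"rx":0,"ry":0,"rz":0,"fingers":255}]'|grep -E 'tcp|ft'
python3 -m pendant '[{"dx":0,"dy":0,"dz":-1,"rx":0,"ry":0,"rz":0,"fingers":255},{"dx":0,"dy":0,"dz":0,"rx":0,"ry":0,"rz":0,"fingers":255}]'|grep -E 'tcp|ft'
python3 -m pendant '[{"dx":0,"dy":0,"dz":-1,"rx":0,"ry":0,"rz":0,"fingers":255},{"dx":0,"dy":0,"dz":0,"rx":0,"ry":0,"rz":0,"fingers":255}]'|grep -E 'tcp|ft'
```

```text
tcp_pos: [0.4587, 0.0765, 0.1104]
ft_force: [-4.4, -2.8, 11.5]
tcp_pos: [0.4588, 0.0765, 0.1101]
ft_force: [-9.8, -1.3, 20.2]
tcp_pos: [0.459, 0.0765, 0.1098]
ft_force: [-15.4, -2.7, 27.2]
```

The force climbed like a spring to about 4 N and then went solid at TCP z 0.1105. To confirm the full stroke, I'll release in steps with averaged force: contact should be lost about 5 mm above the stop.

```bash
cat > avg.py <<'E'
from h import *
f=[]
for _ in range(8): env.read_camera("top"); f.append(env.sense()["ft_force"][2])
print("z",round(env.sense()["tcp_pos"][2],4),"Fz",round(np.mean(f),2))
E
python3 -m pendant '[{"dx":0,"dy":0,"dz":4,"rx":0,"ry":0,"rz":0,"fingers":255},{"dx":0,"dy":0,"dz":0,"rx":0,"ry":0,"rz":0,"fingers":255}]'>/dev/null; python3 avg.py
python3 -m pendant '[{"dx":0,"dy":0,"dz":2,"rx":0,"ry":0,"rz":0,"fingers":255},{"dx":0,"dy":0,"dz":0,"rx":0,"ry":0,"rz":0,"fingers":255}]'>/dev/null; python3 avg.py
python3 -m pendant '[{"dx":0,"dy":0,"dz":2,"rx":0,"ry":0,"rz":0,"fingers":255},{"dx":0,"dy":0,"dz":0,"rx":0,"ry":0,"rz":0,"fingers":255}]'>/dev/null; python3 avg.py
python3 -m pendant '[{"dx":0,"dy":0,"dz":3,"rx":0,"ry":0,"rz":0,"fingers":255},{"dx":0,"dy":0,"dz":0,"rx":0,"ry":0,"rz":0,"fingers":255}]'>/dev/null; python3 avg.py
```

```text
z 0.1115 Fz 3.36
z 0.1132 Fz 2.78
z 0.115 Fz 1.6
z 0.1182 Fz 0.26
```

The stroke is confirmed: the force falls linearly from about 4 N at the stop to zero about 5 mm above it. I'll lift clear and hand in.

```bash
python3 -m pendant '[{"dx":0,"dy":0,"dz":30,"rx":0,"ry":0,"rz":0,"fingers":255},{"dx":0,"dy":0,"dz":40,"rx":0,"ry":0,"rz":0,"fingers":255},{"dx":0,"dy":0,"dz":40,"rx":0,"ry":0,"rz":0,"fingers":255},{"dx":0,"dy":0,"dz":0,"rx":0,"ry":0,"rz":0,"fingers":255},{"dx":0,"dy":0,"dz":0,"rx":0,"ry":0,"rz":0,"fingers":255}]' && python3 - <<'E'
from plant import env
print(env.close_job())
E
```

```text
clock: 18.95
tcp_pos: [0.4585, 0.0766, 0.2294]
orientation: [0.328, 2.772, -0.057]
ft_force: [-0.7, -0.1, -0.8]
gripper_width: -0.0001
grip_force: 0.0
the job is handed in; nothing more can be done
None
```

I handed the job in at about 19 s: hood shut, lever in the third click, read key pressed fully and released. The hand-in returned no verdict, and I viewed 11 pictures against the limit of 10.

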